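# Press the calibration load onto the tilted test port and hold it home

## Robot

A 6-joint arm with a two-finger parallel gripper is mounted at the origin on the work surface. World frame = base frame: x ahead of the robot, y to its left, z up, the work surface at z = 0. Lengths are in m, angles in rad, forces in N, time in s.
With the tool pointing down it reaches from about 0.375 to 0.9 m from the base axis. Payload 3.1 kg.
Tool frame: the origin (TCP) lies midway between the tips of the shut fingers; the grasp point (between the pads) lies 19 mm behind it; x points along the fingers, y is the direction in which the jaws open and shut, and the axes are right-handed (so a half turn about x gives the same grasp; the last joint's range is limited). The gripper opens to 85 mm and grips with 20 to 120 N. Pads are 22 mm wide; open, the fingers measure 114 mm over their backs; the gripper's body (76 mm by 85 mm) begins 54 mm behind the grasp point. The pads swing forward as they close: fully open they stand 13 mm farther back than shut.
Start: joints at [-1.383, 0.527, 1.433, -0, 1.181, -0.178], TCP at [0.224, -0.584, 0.231] pointing down, gripper open.
Joint ranges: [-3.08, 3.08], [-0.75, 2.2], [0.22, 2.44], [-1.43, 4.57], [0, 2.65], [-2.85, 2.85]. Speed limits (rad/s): [2.79, 2.79, 3.14, 3.14, 3.14, 3.14].

## Interface

Orientations are given as a unit quaternion [x, y, z, w].
In Python, from station import manip gives the robot as it stands.
- The arm moves only by the tool carry_out, never from a script. Its argument "commands" is a list that holds one entry, the list of rows, each a list of 7 numbers: the shift along the tool's x, y, z in units of 25 mm (1.0 is 25 mm), then the turn, a rotation vector about the tool's x, y, z in units of 5 degrees (1.0 is 5 degrees), then the finger opening in mm, from 0 to 85.4. A call has exactly 5 rows; each row is the pose to reach, as a shift and turn from the pose commanded when the call began, along the tool's axes at that moment; what a row does not reach only later rows make up. A row lasts 1/10 s, in which the tool goes at most 50 mm and 8.59 degrees, less where a joint would pass 70% of its speed; a pose out of reach is approached as far as the arm can. A call with a gripper value outside its range is refused whole. The fingers move at their own pace and stop on an object; "force" is the grip in N (left out, the last holds). Time passes only in rows, so rows that repeat a pose let the fingers close, or fill a call up. It gives the time, the measured TCP pose, the force and the opening at its end, in the units of the state.
- manip.sense(): the state, without advancing time (a new reading comes with each control period).
- manip.snapshot(name): name is "scene" or "top" or "wrist"; returns a dict with "image" (420x560x3 uint8, red, green, blue), "fx", "fy", "cx", "cy" (pixels), "rvec" (rotation vector, rad) and "tvec" (3), from world to camera coordinates, as OpenCV has them. Camera axes: x right, y down, z forward; pixel columns grow to the right and rows downward; lengths in m; the calibration is good to about 2 mm. A picture is of the moment at which its call begins. There is no depth.
- manip.sign_off(): hands the job in, once; it reports no verdict.
The state is a dict: "t": time; "q": joint angles; "qd": joint speeds; "tau": joint torques, N m; "tcp_pos": TCP position; "tool_rot": TCP orientation; "force": force on the tool from outside, world axes, zero at the start; "ft_torque": the same for the moment, N m; "finger_gap": opening from 0.0 (shut) to 1.0 (fully open).
Only numpy, scipy, OpenCV 4.12 (cv2) and the standard library are available. Lean on these libraries where they do the work, as an engineer would, in place of code of your own. Each camera call takes 0.05 s, during which the arm holds its last target.

## Task

Calibrate the bench analyser: take the square finned load out of its well in the calibration block and press its coupler squarely onto the large coaxial test port on the analyser's sloping panel until it snaps over the port's latch balls. Then keep it pushed fully home, against the port's sprung contact ring, and finish while still gripping and pressing it there; it springs back if you let up. Leave the other two standards standing in their wells.

Things in the scene. Friction and masses are not known exactly. Their poses are not given: they have to be found in the camera images.
- load: calibration load, 300 g, upright in a well. Round steel coupler 37 mm across, 26 mm tall, open below (bore 27.6 mm across, 26 deep; wider latch groove 5 to 16 mm above its rim), brass neck 33 mm across up to 30 mm, then a dark square finned heat sink 40 x 40 mm, 30 to 78 mm above the rim. Origin: centre of the rim, its lowest point; z up its axis; x, y square to the sink's sides, x within 0.15 rad of the block's x
- load_grip (a point): centre of the load's finned heat sink, 54 mm above the coupler's rim on the axis: grip here by two opposite flat sides (40 mm across). Same axes as the load. Along the block's y the neighbouring standards stand 78 mm away; along the block's x it is free
- port: large brass coaxial test port fixed square to the analyser's sloping panel. Origin: on its axis, in the panel's surface; z out along the axis, 0.52 rad from vertical, leaning to the console's low side (-x, robot's side); y level, x up the slope. Steel flange 46 mm square, 4 thick; barrel 26 mm across. Within 60 mm nothing else on the panel is higher than 16 mm; the console is stiff and heavy
- port_nose (a point): centre of the port barrel's end, 30 mm above the panel on the port's axis, same axes as the port. The nose is bevelled from 26 to 20 mm across over its last 4 mm
- port_latch (a point): on the port's axis 18.4 mm above the panel, level with four sprung balls that stand 2.5 mm out of the barrel. A coupler's rim meets them about 22 mm above the panel; they resist most (about 10 N, with the load's weight helping) near 19 mm, and from about 14 mm they draw it on with a snap, to rest at about 10.5 mm if let go
- port_ring (a joint): travel (m) of the flat steel contact ring, 37 mm across, on a spring round the foot of the port's barrel: 0 = up, its top 12 mm above the panel; 0.005 = fully down, its top, and so the rim of a coupler pressing on it, 7 mm above the panel: fully home. The spring pushes out with 3 N at 0, 12 N at 0.005. With a coupler snapped on and let go it rests at about 0.0015
- cal_block: grey plastic block 100 x 250 x 26 mm with three round blind wells 40.5 mm in diameter and 20 mm deep, 78 mm apart in a row along its y, the middle one at its centre. Fixed. Origin: centre of its underside; z up. The three standards stand in the wells in any order, their rims on the well floors 6 mm above the bench
- console: the analyser: ivory desk console 250 (x) x 280 (y) mm, 45 mm high at its low edge (-x, operator's side) and 160 mm high at the back, with a dark sloping panel carrying a screen, keys, a dial, two small coaxial jacks and the large port. Fixed. Origin: centre of its footprint on the bench; z up
- short: bystander: short round steel cap 41 mm in diameter and 41 mm tall, same coupler, in a well. Origin: centre of its underside
- adapter: bystander: stepped brass adapter 60 mm tall on the same 37 mm coupler, narrowing to 17 mm, in a well. Origin: centre of its underside

How it is judged:
By the outcome, as a careful person would: the job done as asked, in the order asked, and still so for the second after the job is handed in, while the arm keeps its last pose, push and grip.
It also fails if it takes over 40 s, if anything falls off the work surface, if the arm or the gripper's body presses on something with over 40 N, if the wrist force passes 120 N, or if a joint passes its speed limit or range.

## Working session

There is one attempt and no reset: what is moved stays moved. The work goes in short steps, Python scripts to look and compute and a tool call to move; the robot and the scene stay as the last step left them, time stands still between calls to the robot, and variables do not carry over. Pictures are saved under pics/ and viewed, and the job is handed in when it is done.

Besides the shell and the picture viewer there is one more tool, called after "Call:" as name(argument=value, ...), one argument or row to a line, values as JSON. carry_out: Moves the arm, as the interface text tells. Its arguments: {"type":"object","properties":{"commands":{"type":"array"},"force":{"type":"number"}},"required":["commands"]}

```bash
ls; mkdir -p pics
python3 - <<'E'
from station import manip
import cv2,numpy as np
s=manip.sense();print(s)
for n in ["scene","top","wrist"]:
    d=manip.snapshot(n);cv2.imwrite(f"pics/{n}0.png",d["image"][:,:,::-1])
    np.savez(f"pics/{n}0.npz",**d)
    R=cv2.Rodrigues(np.array(d["rvec"]))[0];print(n,d["fx"],d["cx"],d["cy"],-R.T@np.array(d["tvec"]).ravel(),R.tolist())
E
```

```text
pics
{'t': 0.0, 'q': array([-1.38350496e+00,  5.28465682e-01,  1.43391687e+00,  2.80638167e-05,
        1.18137724e+00, -1.78498344e-01]), 'qd': array([ 6.22088293e-04, -5.35182503e-04, -8.17309429e-05, -5.04388764e-04,
       -2.91942373e-04, -3.92477187e-04]), 'tau': array([ 1.99634233e-03, -4.42337751e+01, -1.78025419e+01,  3.32165553e-05,
        8.50133831e-03,  2.88276760e-05]), 'tcp_pos': array([ 0.22345461, -0.58292239,  0.23032927]), 'tool_rot': array([ 0.69531925,  0.12936884, -0.69530764,  0.12783637]), 'force': array([-0.27812799,  0.19435017,  0.12240753]), 'ft_torque': array([-0.00903725,  0.01646696, -0.03638284]), 'finger_gap': 1.0013643452962904}
scene 483.0774665224007 281.6800287027007 210.48086579925058 [1.02269369 0.73882548 0.84486131] [[-0.8506597602478976, 0.525636370717945, 0.009185753831691512], [0.3319142405364028, 0.5505370391456833, -0.7659907998519616], [-0.4076897217543414, -0.6485486676473647, -0.6427859025124119]]
top 491.88362456885443 281.58368994744893 208.71919757618988 [ 0.39987871 -0.01502638  1.08170439] [[-0.010606664164476531, -0.9997749715155165, -0.018371309328666707], [-0.9903299851544037, 0.013044426902903639, -0.13811720903223038], [0.13832577192764922, 0.01672869564318582, -0.9902454905540835]]
wrist 304.93231493490975 281.6813338766547 208.12539715548937 [ 0.3011653  -0.55475115  0.37338414] [[0.35658167232525095, -0.9342614755568048, -0.002237465563769525], [-0.8839214902052472, -0.3381419022442388, 0.323021443715402], [-0.30254307150397985, -0.1132057827015449, -0.9463890007010164]]
```

View pics/scene0.png

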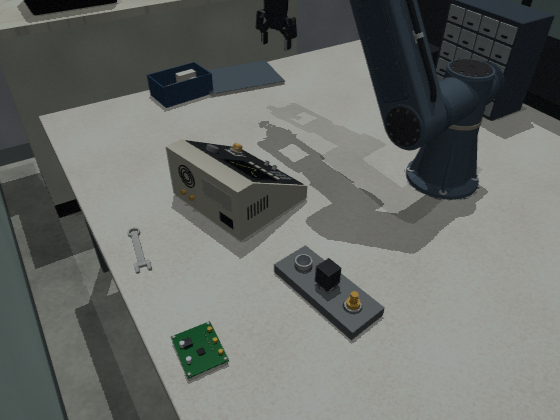

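View pics/top0.png

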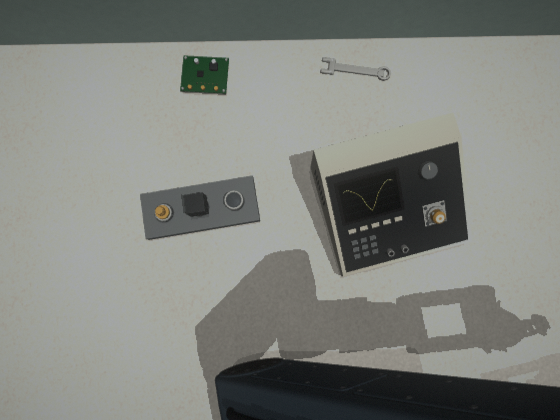

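View pics/wrist0.png

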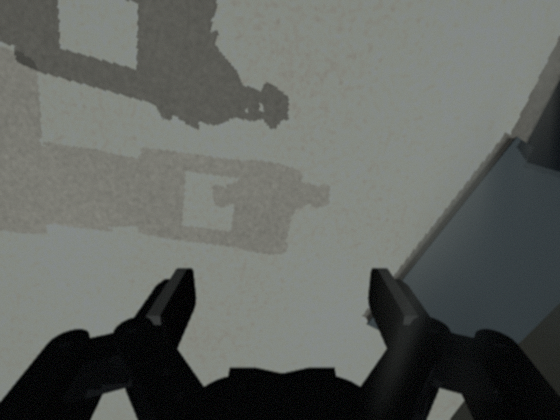

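The top view shows the load in the middle well at about (195,203), the adapter at (163,212), the short at (233,200), and the port at about (436,214). I'll zoom in on both.

Run:
```python
import cv2,numpy as np
t=cv2.imread("pics/top0.png");s=cv2.imread("pics/scene0.png")
a=cv2.resize(t[165:250,130:270],None,fx=5,fy=5,interpolation=cv2.INTER_CUBIC)
b=cv2.resize(t[105:285,305:475],None,fx=3.3,fy=3.3,interpolation=cv2.INTER_CUBIC)
c=cv2.resize(s[130:215,160:310],None,fx=5,fy=5,interpolation=cv2.INTER_CUBIC)
for n,i in zip("abc",(a,b,c)):cv2.imwrite(f"pics/z{n}.png",i)
```

```text
(no output)
```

View pics/za.png

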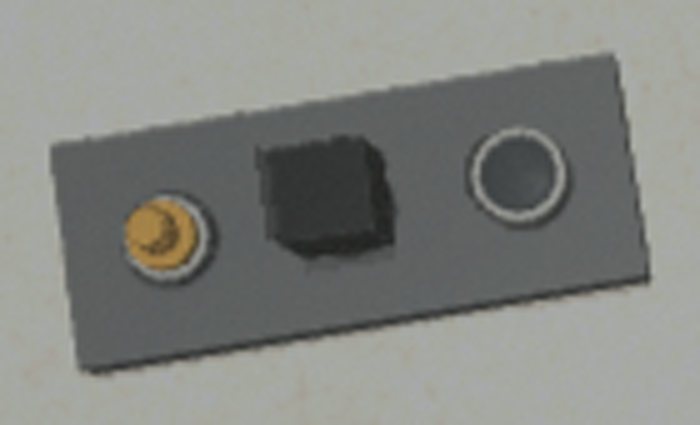

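View pics/zb.png

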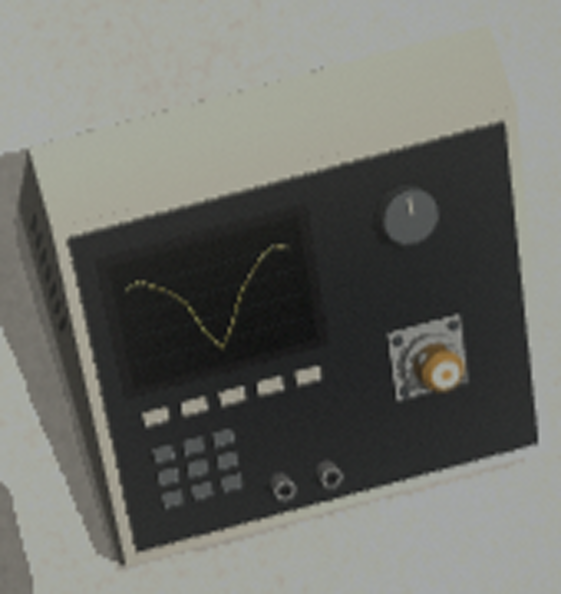

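View pics/zc.png

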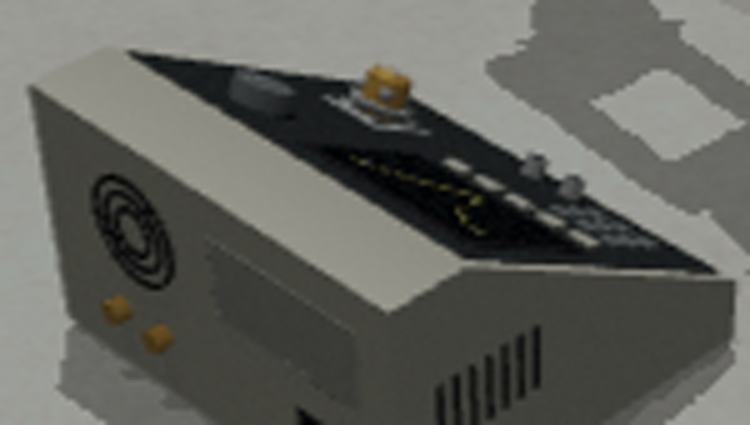

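```bash
cat > h.py <<'E'
import numpy as np,cv2
from scipy.spatial.transform import Rotation as Ro
def cam(f):
    d=np.load(f) if isinstance(f,str) else f
    R=cv2.Rodrigues(np.array(d["rvec"],float).reshape(3,1))[0];t=np.array(d["tvec"],float).ravel()
    return dict(R=R,t=t,c=-R.T@t,K=[float(d[k]) for k in("fx","fy","cx","cy")])
def ray(c,u,v):
    fx,fy,cx,cy=c["K"];w=c["R"].T@np.array([(u-cx)/fx,(v-cy)/fy,1]);return w/np.linalg.norm(w)
def onz(c,u,v,z):
    w=ray(c,u,v);return c["c"]+w*(z-c["c"][2])/w[2]
def onpl(c,u,v,p,n):
    w=ray(c,u,v);return c["c"]+w*((p-c["c"])@n)/(w@n)
def tri(cs,uvs):
    A=np.zeros((3,3));b=np.zeros(3)
    for c,(u,v) in zip(cs,uvs):
        w=ray(c,u,v);P=np.eye(3)-np.outer(w,w);A+=P;b+=P@c["c"]
    x=np.linalg.solve(A,b)
    return x,[np.linalg.norm(np.cross(x-c["c"],ray(c,*uv))) for c,uv in zip(cs,uvs)]
def proj(c,p):
    q=c["R"]@np.asarray(p)+c["t"];fx,fy,cx,cy=c["K"];return fx*q[0]/q[2]+cx,fy*q[1]/q[2]+cy
E
python3 - <<'E'
from h import *
np.set_printoptions(precision=4,suppress=True)
T=cam("pics/top0.npz");S=cam("pics/scene0.npz")
za=lambda u,v:((u+.5)/5-.5+130,(v+.5)/5-.5+165)
zb=lambda u,v:((u+.5)/3.3-.5+305,(v+.5)/3.3-.5+105)
zc=lambda u,v:((u+.5)/5-.5+160,(v+.5)/5-.5+130)
C=[onz(T,*za(*p),.026) for p in[(50,147),(615,55),(650,278),(82,368)]]
C=np.array(C);print("block",C.mean(0),[np.linalg.norm(C[i]-C[(i+1)%4]) for i in range(4)])
e=C[0]-C[1]+C[3]-C[2];print("y yaw",np.arctan2(-e[0],e[1]))
L=[onz(T,*za(*p),.084) for p in[(263,150),(362,138),(375,235),(272,240)]];print("load",np.mean(L,0),np.array(L))
print("short",onz(T,*za(520,175),.047),"adapter",onz(T,*za(160,232),.066))
a=onz(T,*zb(125,565),.045);b=onz(T,*zb(540,450),.045);print("low edge",a,b,np.linalg.norm(a-b),np.arctan2(-(a-b)[0],(a-b)[1]))
a2=onz(T,*zb(30,150),.160);b2=onz(T,*zb(492,28),.160);print("back edge",a2,b2,np.linalg.norm(a2-b2),np.arctan2(-(a2-b2)[0],(a2-b2)[1]))
a3=onz(T,*zb(68,240),.160);b3=onz(T,*zb(505,122),.160);print("crest",a3,b3,np.linalg.norm(a3-b3),np.arctan2(-(a3-b3)[0],(a3-b3)[1]))
print("depth",np.linalg.norm((a+b-a2-b2)/2))
print("nose",tri([T,S],[zb(444,373),zc(390,74)]))
F=[(388,332),(462,314),(467,385),(396,402)]
yaw=np.arctan2(-(a-b)[0],(a-b)[1]);
R=Ro.from_euler('z',yaw).as_matrix()@Ro.from_euler('y',-.52).as_matrix();n=R[:,2];print(n)
for off in(0,.004):
    G=np.array([onpl(T,*zb(*p),(a+b)/2+off*n,n) for p in F]);print(G.mean(0),[np.linalg.norm(G[i]-G[(i+1)%4]) for i in range(4)])
print("nose from flange",G.mean(0)+n*.026)
E
```

```text
block [0.5538 0.1814 0.026 ] [np.float64(0.2504809391212532), np.float64(0.09963516386073122), np.float64(0.2484406737254075), np.float64(0.09849189706734082)]
y yaw 0.1478025247007992
load [0.5541 0.1837 0.084 ] [[0.5714 0.2067 0.084 ]
 [0.5758 0.1658 0.084 ]
 [0.5354 0.1599 0.084 ]
 [0.5338 0.2023 0.084 ]]
short [0.5654 0.1046 0.047 ] adapter [0.5402 0.2534 0.066 ]
low edge [ 0.4018 -0.123   0.045 ] [ 0.4712 -0.3879  0.045 ] 0.27379953483691916 0.25663761610188524
back edge [ 0.6415 -0.0625  0.16  ] [ 0.7107 -0.3341  0.16  ] 0.28028261199558735 0.24930169142442615
crest [ 0.5878 -0.0833  0.16  ] [ 0.654  -0.3383  0.16  ] 0.2633588792087223 0.2538479953965801
depth 0.2718693023699322
nose (array([ 0.5131, -0.3091,  0.1134]), [np.float64(0.00016562502824750858), np.float64(0.00016562502824767273)])
[-0.4806 -0.1261  0.8678]
[ 0.5254 -0.3082  0.0866] [np.float64(0.046866233146663196), np.float64(0.04809374033407478), np.float64(0.04575853590879237), np.float64(0.047832684714012176)]
[ 0.5248 -0.3069  0.0911] [np.float64(0.04665487404038579), np.float64(0.04787684536957564), np.float64(0.04555217233730624), np.float64(0.047616967067996806)]
nose from flange [ 0.5123 -0.3102  0.1136]
```

```bash
cat >> h.py <<'E'
def frame(xaxis,yhint):
    x=np.array(xaxis,float);x/=np.linalg.norm(x);y=np.array(yhint,float);y-=x*(x@y);y/=np.linalg.norm(y)
    return np.column_stack([x,y,np.cross(x,y)])
def row(p0,R0,p1,R1):
    d=R0.T@(np.asarray(p1)-p0)/.025; r=Ro.from_matrix(R0.T@R1).as_rotvec()*180/np.pi/5
    return np.round(np.r_[d,r],3)
E
python3 - <<'E'
from h import *
from station import manip
np.set_printoptions(precision=4,suppress=True)
s=manip.sense();R=Ro.from_quat(s["tool_rot"]).as_matrix();print(R)
for i in range(3): print(manip.sense()["tcp_pos"])
W=cam("pics/wrist0.npz");print("cam in tool",R.T@(W["c"]-s["tcp_pos"]),"\n",W["R"]@R)
p0=s["tcp_pos"]
for sg in(1,-1):
    R1=frame([0,0,-1],[sg*np.cos(.148),sg*np.sin(.148),0]);print(row(p0,R,[.554,.184,.22],R1))
E
```

```text
[[-0.0003  0.3576 -0.9339]
 [ 0.0017 -0.9339 -0.3576]
 [-1.     -0.0017 -0.0003]]
[ 0.2235 -0.5831  0.2306]
[ 0.2235 -0.5831  0.2306]
[ 0.2235 -0.5831  0.2306]
cam in tool [-0.1428  0.0011 -0.0827] 
 [[ 0.0005  1.      0.0011]
 [-0.3233 -0.0009  0.9463]
 [ 0.9463 -0.0009  0.3233]]
[  0.47  -23.924 -23.32  -15.505  -0.016   0.014]
[  0.47  -23.924 -23.32   20.495   0.015   0.017]
```

Call:
carry_out(
  commands=[
    [[0,-1.4,-1.36,0,0,0,85],[0,-2.8,-2.72,0,0,0,85],[0,-4.2,-4.08,0,0,0,85],[0,-5.6,-5.44,0,0,0,85],[0,-7,-6.8,0,0,0,85]],
  ],
)

```text
t: 0.65
tcp_pos: [0.32, -0.3575, 0.2312]
tool_rot: [0.695, 0.128, -0.695, 0.128]
force: [0.7, -0.5, 0.3]
finger_gap: 0.998
```

Call:
carry_out(
  commands=[
    [[0,-1.4,-1.36,0,0,0,85],[0,-2.8,-2.72,0,0,0,85],[0,-4.2,-4.08,0,0,0,85],[0,-5.6,-5.44,0,0,0,85],[0,-7,-6.8,0,0,0,85]],
  ],
)

```text
t: 1.15
tcp_pos: [0.4163, -0.1333, 0.2314]
tool_rot: [0.695, 0.128, -0.695, 0.128]
force: [0.9, 0.0, -0.8]
finger_gap: 0.995
```

```bash
cat > go.py <<'E'
import sys,json
from h import *
from station import manip
np.set_printoptions(precision=4,suppress=True)
def S():
    s=manip.sense();R=Ro.from_quat(s["tool_rot"]).as_matrix()
    open("log.txt","a").write(json.dumps([list(map(float,s["q"])),list(map(float,s["tcp_pos"])),list(map(float,s["tool_rot"]))])+"\n")
    print("t",s["t"],"q",s["q"],"p",s["tcp_pos"],"F",s["force"],"M",s["ft_torque"],"gap",s["finger_gap"]);return s,R
E
python3 - <<'E'
from go import *
s,R=S();print(R)
print(row(s["tcp_pos"],R,[.554,.184,.2],frame([0,0,-1],[np.cos(.148),np.sin(.148),0])))
E
```

```text
t 1.15 q [-0.5667  0.2752  1.8828  0.0001  0.9834  0.6387] p [ 0.4163 -0.1333  0.2314] F [ 0.8916  0.031  -0.7761] M [-0.0059 -0.0024  0.0688] gap 0.9950336730717407
[[ 0.0002  0.3572 -0.934 ]
 [-0.0001 -0.934  -0.3572]
 [-1.      0.0002 -0.0002]]
[  1.255  -9.887  -9.68  -15.51   -0.     -0.003]
```

Call:
carry_out(
  commands=[
    [[0.1,-1.3,-1.3,-1.6,0,0,85],[0.2,-2.6,-2.6,-3.2,0,0,85],[0.4,-3.9,-3.9,-4.8,0,0,85],[0.6,-5.2,-5.2,-6.4,0,0,85],[0.8,-6.5,-6.5,-8,0,0,85]],
  ],
)

```text
t: 1.65
tcp_pos: [0.5099, 0.0767, 0.211]
tool_rot: [-0.608, -0.36, 0.608, -0.361]
force: [1.7, 0.1, 0.8]
finger_gap: 0.998
```

Run:
```python
from go import *
s,R=S()
print(row(s["tcp_pos"],R,[.554,.184,.2],frame([0,0,-1],[np.cos(.148),np.sin(.148),0])))
```

```text
t 1.65 q [-0.0676  0.4088  1.7266 -0.0002  1.0062  0.4332] p [0.5099 0.0767 0.211 ] F [1.6563 0.0795 0.7804] M [-0.0197 -0.0432  0.0061] gap 0.997921141479816
[ 0.441 -0.514 -4.613 -7.434  0.002  0.   ]
```

Call:
carry_out(
  commands=[
    [[0.1,-0.1,-1,-1.5,0,0,85],[0.2,-0.2,-2,-3,0,0,85],[0.3,-0.3,-3,-4.5,0,0,85],[0.4,-0.4,-4,-6,0,0,85],[0.44,-0.51,-4.6,-7.4,0,0,85]],
  ],
)

```text
t: 2.15
tcp_pos: [0.5547, 0.1831, 0.1998]
tool_rot: [0.462, 0.535, -0.462, 0.535]
force: [-0.7, -0.7, 0.8]
finger_gap: 0.992
```

Run:
```python
from go import *
s,R=S()
for n in["wrist"]:
    d=manip.snapshot(n);np.savez("pics/w1.npz",**d);cv2.imwrite("pics/w1.png",d["image"][:,:,::-1])
```

```text
t 2.15 q [ 0.1275  0.5104  1.5703  0.0004  1.0609 -0.0179] p [0.5547 0.1831 0.1998] F [-0.7382 -0.7129  0.7743] M [0.0162 0.     0.0298] gap 0.992201469703544
```

View pics/w1.png

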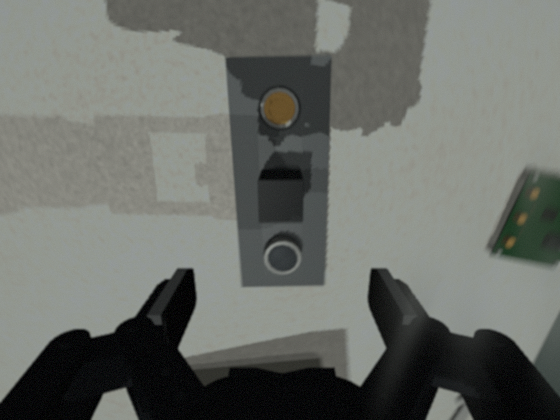

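The wrist view shows the load at about (281,195), between the adapter (279,107) and the short (282,257). The sink's top face is the lighter patch, so I'll zoom in and measure it.

Run:
```python
from h import *
i=cv2.imread("pics/w1.png")[150:240,230:340]
i=np.clip(i.astype(float)*2.5,0,255).astype(np.uint8)
cv2.imwrite("pics/w1z.png",cv2.resize(i,None,fx=6,fy=6,interpolation=cv2.INTER_CUBIC))
```

```text
(no output)
```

View pics/w1z.png

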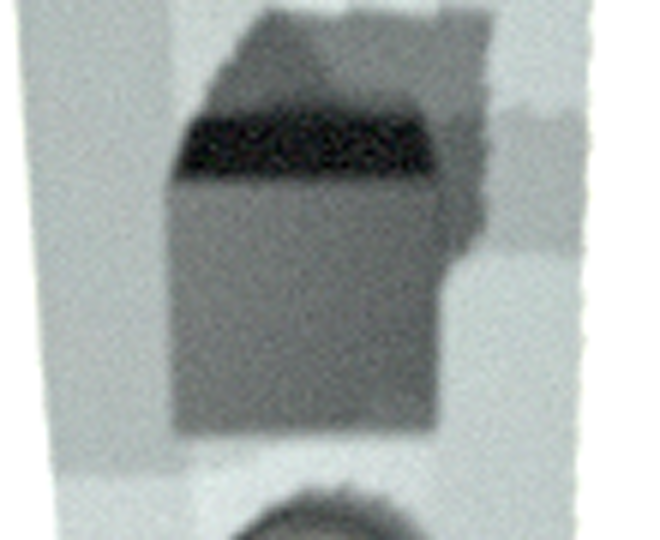

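Run:
```python
from go import *
W=cam("pics/w1.npz");z=lambda u,v:((u+.5)/6-.5+230,(v+.5)/6-.5+150)
L=np.array([onz(W,*z(*p),.084) for p in[(168,184),(438,182),(437,431),(175,432)]]);print(L,L.mean(0),[np.linalg.norm(L[i]-L[(i+1)%4]) for i in range(4)])
for i in range(4):
    e=L[(i+1)%4]-L[i];print(np.degrees(np.arctan2(e[1],e[0]))%90)
s,R=S();print(R)
print([onz(W,u,v,h) for u,v,h in[(279,107,.066),(282,257,.047)]])
# kin fit
import json
from scipy.optimize import least_squares
D=[json.loads(l) for l in open("log.txt")]
D.append([[-1.3835,.52847,1.43392,0,1.18138,-.1785],[.2235,-.5830,.2306],[0,0,0,1]])
A=[];b=[]
for q,p,_ in D:
    r=np.sqrt(p[0]**2+p[1]**2-.111**2);A.append([np.sin(q[1]),np.sin(q[1]+q[2]),0,1*0]);b.append(r);A.append([np.cos(q[1]),np.cos(q[1]+q[2]),1,0]);b.append(p[2])
    print(p[1]*np.cos(q[0])-p[0]*np.sin(q[0]))
x=np.linalg.lstsq(np.array(A)[:,:3],np.array(b),rcond=None);print(x)
```

```text
[[0.5306 0.1992 0.084 ]
 [0.5693 0.2051 0.084 ]
 [0.5755 0.167  0.084 ]
 [0.5362 0.1611 0.084 ]] [0.5529 0.1831 0.084 ] [np.float64(0.039117024419064915), np.float64(0.03869374929498107), np.float64(0.03974387004612022), np.float64(0.03855175498726764)]
8.68616933301543
9.299084022071511
8.48381215966657
8.37007598012741
t 2.2 q [ 0.1294  0.5112  1.5689  0.0019  1.0604 -0.0205] p [0.5551 0.1847 0.1997] F [1.0419 1.6081 0.3615] M [ 0.0333 -0.0417 -0.0139] gap 0.9967922206288335
[[ 0.0009  0.9889  0.1485]
 [ 0.0018  0.1485 -0.9889]
 [-1.      0.0011 -0.0016]]
[array([0.5404, 0.2616, 0.066 ]), array([0.5652, 0.109 , 0.047 ])]
0.11101293214583396
0.1109508246400561
0.11109084817746469
0.11149440898714064
0.11103480675556576
(array([ 0.6334,  0.3055, -0.2046]), array([0.0003]), np.int32(3), array([3.2019, 2.1745, 0.1385]))
```

The load's centre is at about (0.5533, 0.1832) and its yaw is about 0.152. The sides measure 39 to 40 mm, and the top view agrees to within 1 mm. Descending.

Call:
carry_out(
  commands=[
    [[1.6,-0.08,0.05,-0.03,0,0,85],[3.2,-0.08,0.05,-0.03,0,0,85],[4.8,-0.08,0.05,-0.03,0,0,85],[6,-0.08,0.05,-0.03,0,0,85],[6.4,-0.08,0.05,-0.03,0,0,85]],
  ],
)

```text
t: 2.7
tcp_pos: [0.5497, 0.1791, 0.0371]
tool_rot: [0.462, 0.535, -0.466, 0.532]
force: [0.4, -0.6, -0.1]
finger_gap: 0.997
```

Run:
```python
from go import *
d=manip.snapshot("wrist");cv2.imwrite("pics/w2.png",d["image"][:,:,::-1])
s,R=S()
print(row(s["tcp_pos"],R,[.5533,.1832,.038],frame([0,0,-1],[np.cos(.152),np.sin(.152),0])))
```

```text
t 2.75 q [ 0.1219  0.7486  1.6811 -0.0002  0.7183 -0.0178] p [0.5501 0.1792 0.0372] F [-0.2851  0.1418 -0.3845] M [-0.0683  0.033  -0.0146] gap 0.9975439025612819
[-0.034  0.15  -0.142 -0.14  -0.     0.074]
```

View pics/w2.png

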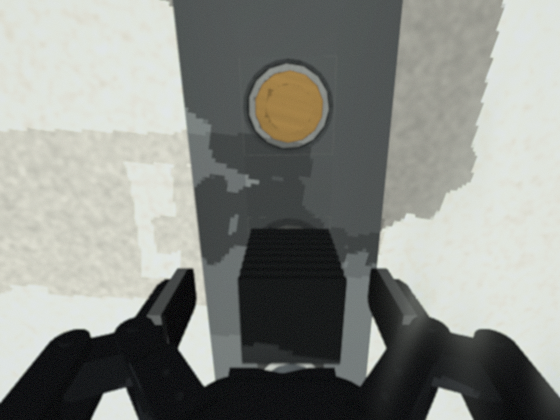

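The load sits between the pads, about 10 px to the right of the middle, which matches the 3.7 mm correction I computed. I'll apply it.

Call:
carry_out(
  commands=[
    [[0,0.15,-0.14,-0.13,0,0.07,85],[0,0.15,-0.14,-0.13,0,0.07,85],[0,0.15,-0.14,-0.13,0,0.07,70],[0,0.15,-0.14,-0.13,0,0.07,60],[0,0.15,-0.14,-0.13,0,0.07,60]],
  ],
  force=60,
)

```text
t: 3.25
tcp_pos: [0.5561, 0.184, 0.0413]
tool_rot: [0.462, 0.535, -0.458, 0.539]
force: [0.7, -0.1, -0.6]
finger_gap: 0.703
```

Run:
```python
from go import *
d=manip.snapshot("wrist");cv2.imwrite("pics/w3.png",d["image"][:,:,::-1])
s,R=S()
print(row(s["tcp_pos"],R,[.5533,.1832,.038],frame([0,0,-1],[np.cos(.152),np.sin(.152),0])))
```

```text
t 3.3 q [ 0.1288  0.7446  1.6721  0.0002  0.7177 -0.0241] p [0.5559 0.184  0.041 ] F [-0.155  -0.2754  0.3359] M [ 0.0222  0.0199 -0.0135] gap 0.7021550976684555
[ 0.121 -0.108  0.015  0.009  0.001 -0.083]
```

View pics/w3.png

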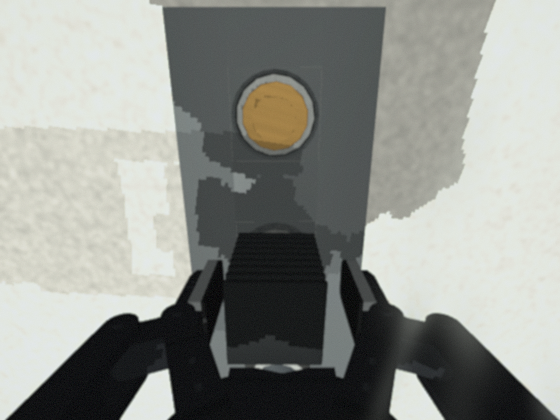

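The pads' midpoint is at column 281 and the load at 276, so I'll trim by 2.5 mm in y and 3 mm in x, then close.

Call:
carry_out(
  commands=[
    [[0.12,-0.1,0.02,0,0,-0.08,60],[0.12,-0.1,0.02,0,0,-0.08,60],[0.12,-0.1,0.02,0,0,-0.08,48],[0.12,-0.1,0.02,0,0,-0.08,40],[0.12,-0.1,0.02,0,0,-0.08,32]],
  ],
  force=60,
)

```text
t: 3.8
tcp_pos: [0.5532, 0.183, 0.0374]
tool_rot: [0.46, 0.537, -0.461, 0.537]
force: [0.6, 0.5, 0.5]
finger_gap: 0.459
```

Call:
carry_out(
  commands=[
    [[0,0,0,0,0,0,30],[0,0,0,0,0,0,30],[0,0,0,0,0,0,30],[0,0,0,0,0,0,30],[0,0,0,0,0,0,30]],
  ],
  force=80,
)

```text
t: 4.3
tcp_pos: [0.5532, 0.183, 0.0374]
tool_rot: [0.46, 0.537, -0.461, 0.537]
force: [-1.1, -1.1, 2.5]
finger_gap: 0.461
```

Run:
```python
from go import *
d=manip.snapshot("wrist");cv2.imwrite("pics/w4.png",d["image"][:,:,::-1])
s,R=S();print(R, s["finger_gap"]*85.4)
```

```text
t 4.35 q [ 0.1279  0.7503  1.6744 -0.0001  0.7179 -0.0249] p [0.5532 0.183  0.0374] F [-0.6953 -1.0403  1.8035] M [-0.0708  0.0777 -0.0032] gap 0.4562750048461204
[[-0.0009  0.9883  0.1523]
 [-0.0002  0.1523 -0.9883]
 [-1.     -0.001   0.0001]] 38.965885413858686
```

View pics/w4.png

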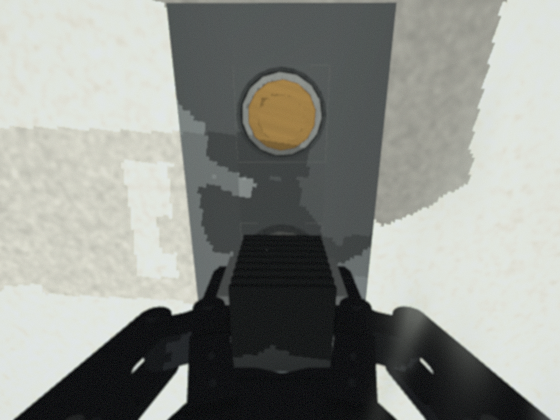

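The load is gripped, with an opening of about 39 mm on a 40 mm sink. The rim is about 31.5 mm ahead of the TCP. Lifting straight up.

Call:
carry_out(
  commands=[
    [[-0.3,0,0,0,0,0,30],[-0.9,0,0,0,0,0,30],[-2,0,0,0,0,0,30],[-3.5,0,0,0,0,0,30],[-5.2,0,0,0,0,0,30]],
  ],
  force=80,
)

```text
t: 4.85
tcp_pos: [0.5521, 0.1829, 0.1682]
tool_rot: [0.459, 0.538, -0.461, 0.536]
force: [-0.1, 0.9, -3.6]
finger_gap: 0.459
```

Run:
```python
from go import *
for n in("wrist","scene"):
    d=manip.snapshot(n);cv2.imwrite(f"pics/{n}5.png",d["image"][:,:,::-1]);np.savez(f"pics/{n}5.npz",**d)
s,R=S()
D=[json.loads(l) for l in open("log.txt")]
D.append([[-1.3835,.52847,1.43392,0,1.18138,-.1785],[.2235,-.5830,.2306],[0,0,0,1]])
for k in(3,4):
    A=[];b=[]
    for q,p,_ in D:
        r=np.sqrt(p[0]**2+p[1]**2-.111**2);A.append([np.sin(q[1]),np.sin(q[1]+q[2]),0,1]);b.append(r);A.append([np.cos(q[1]),np.cos(q[1]+q[2]),1,0]);b.append(p[2])
    A=np.array(A)[:,:k]
    x=np.linalg.lstsq(A,np.array(b),rcond=None)[0];print(x,np.abs(A@x-b).max())
```

```text
t 4.95 q [ 0.1283  0.543   1.5955  0.0001  0.9899 -0.025 ] p [0.5577 0.1839 0.1741] F [ 1.8793 -0.2231 -2.4605] M [ 0.0175 -0.0981 -0.015 ] gap 0.45970727478656015
[ 0.4891  0.3742 -0.0405] 0.021911306158063915
[ 0.4991  0.3872 -0.0414 -0.016 ] 0.020859650473571523
```

View pics/wrist5.png

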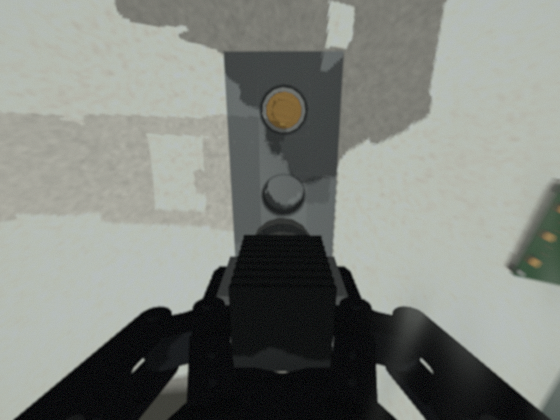

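View pics/scene5.png

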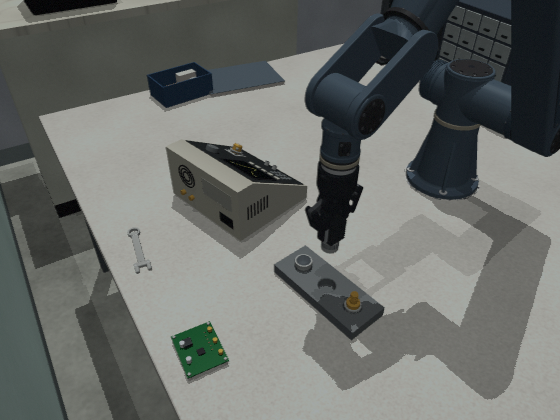

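The load is out of its well and held upright. The adapter and short are still standing. Next I'll fit a rough kinematic model so I can check the joints at the port.

```bash
cat > kin.py <<'E'
from go import *
from scipy.optimize import least_squares
def fk(q,x):
    L2,L3,h,d6,off,e=x[:6]
    Ry=lambda a:Ro.from_euler('y',a).as_matrix();Rz=lambda a:Ro.from_euler('z',a).as_matrix()
    A=Rz(q[0])@Ry(q[1]);p=np.array([0,0,h])+Rz(q[0])@[0,off,0]+A@[0,0,L2]
    A=A@Ry(q[2]);p=p+A@[e,0,L3];A=A@Rz(q[3])@Ry(q[4])@Rz(q[5])
    p=p+A@[0,0,d6]
    # tool x = A z ; tool y ?
    return p,A
def data():
    return [json.loads(l) for l in open("log.txt")]+[[[-1.3835,.52847,1.43392,0,1.18138,-.1785],[.2235,-.5830,.2306],[0.69531925,0.12936884,-0.69530764,0.12783637]]]
def fit():
    D=data()
    f=lambda x:np.r_[np.concatenate([fk(q,x)[0]-p for q,p,_ in D]),(x-[.45,.38,.16,.25,.111,0])*1e-3]
    r=least_squares(f,[.45,.38,.16,.25,.111,0.]);return r.x,np.abs(r.fun).max()
E
python3 - <<'E'
from kin import *
x,e=fit();print(x,e)
for q,p,o in data()[-5:]:
    pp,A=fk(q,x);R=Ro.from_quat(o).as_matrix();print(pp-p,"\n",A.T@R)
E
```

```text
[0.5879 0.3918 0.272  0.2943 0.111  0.1141] 0.0002263850725922334
[0. 0. 0.] 
 [[-0. -1. -0.]
 [ 0.  0. -1.]
 [ 1. -0.  0.]]
[-0.  0.  0.] 
 [[-0. -1. -0.]
 [ 0.  0. -1.]
 [ 1. -0.  0.]]
[-0.  0.  0.] 
 [[-0. -1. -0.]
 [ 0.  0. -1.]
 [ 1. -0.  0.]]
[-0.  0.  0.] 
 [[-0. -1. -0.]
 [ 0.  0. -1.]
 [ 1. -0.  0.]]
[-0.      0.     -0.0002] 
 [[-0. -1.  0.]
 [ 0. -0. -1.]
 [ 1. -0.  0.]]
```

```bash
cat >> kin.py <<'E'
X=fit()[0]
M=np.array([[0,-1,0],[0,0,-1],[1,0,0.]])
lo=np.array([-3.08,-.75,.22,-1.43,0,-2.85]);hi=np.array([3.08,2.2,2.44,4.57,2.65,2.85])
def ik(p,R,q0):
    def f(q):
        pp,A=fk(q,X);return np.r_[(pp-p)*5,(A@M-R).ravel()]
    r=least_squares(f,np.clip(q0,lo+.01,hi-.01),bounds=(lo,hi));return r.x,np.abs(r.fun).max()
psi=.25;n=np.array([-np.sin(.52)*np.cos(psi),-np.sin(.52)*np.sin(psi),np.cos(.52)])
px=np.array([np.cos(.52)*np.cos(psi),np.cos(.52)*np.sin(psi),np.sin(.52)]);py=np.array([-np.sin(psi),np.cos(psi),0])
NOSE=np.array([.5128,-.3097,.1135])
def target(s,th,nose=NOSE,RIM=.0314):
    return nose+n*(s-.030+RIM),frame(-n,np.cos(th)*px+np.sin(th)*py)
E
python3 - <<'E'
from kin import *
s,R=S();
for th in np.arange(-180,180,22.5):
    for q4 in(0,):
        o=[]
        for sg in(.065,.007):
            p,RR=target(sg,np.radians(th));q,e=ik(p,RR,[-.6,.5,1.6,0.3,.9,0]);o+=[q,round(e,4)]
        print(th,*o)
E
```

```text
t 4.95 q [ 0.1283  0.543   1.5955  0.0001  0.9899 -0.025 ] p [0.5577 0.1839 0.1741] F [ 1.8793 -0.2231 -2.4605] M [ 0.0175 -0.0981 -0.015 ] gap 0.45970727478656015
-180.0 [-1.0353  0.5058  1.8607  0.7544  0.7701  1.3034] 0.0 [-0.9788  0.611   1.8565  0.8496  0.6729  1.2331] 0.0
-157.5 [-1.0353  0.5058  1.8607  0.7544  0.7701  0.9107] 0.0 [-0.9788  0.611   1.8565  0.8496  0.6729  0.8404] 0.0
-135.0 [-1.0353  0.5058  1.8607  0.7544  0.7701  0.518 ] 0.0 [-0.9788  0.611   1.8565  0.8496  0.6729  0.4477] 0.0
-112.5 [-1.0353  0.5058  1.8607  0.7544  0.7701  0.1253] 0.0 [-0.9788  0.611   1.8565  0.8496  0.6729  0.055 ] 0.0
-90.0 [-1.0353  0.5058  1.8607  0.7544  0.7701 -0.2674] 0.0 [-0.9788  0.611   1.8565  0.8496  0.6729 -0.3377] 0.0
-67.5 [-1.0353  0.5058  1.8607  0.7544  0.7701 -0.6601] 0.0 [-0.9788  0.611   1.8565  0.8496  0.6729 -0.7304] 0.0
-45.0 [-1.0353  0.5058  1.8607  0.7544  0.7701 -1.0528] 0.0 [-0.9788  0.611   1.8565  0.8496  0.6729 -1.1231] 0.0
-22.5 [-1.0353  0.5058  1.8607  0.7544  0.7701 -1.4455] 0.0 [-0.9788  0.611   1.8565  0.8496  0.6729 -1.5158] 0.0
0.0 [-1.0353  0.5058
[... 203 characters left out ...]
0
45.0 [-1.0353  0.5058  1.8607  0.7544  0.7701 -2.6236] 0.0 [-0.9788  0.611   1.8565  0.8496  0.6729 -2.6939] 0.0
67.5 [-0.9974  0.4963  1.8184  0.644   0.7881 -2.85  ] 0.0546 [-0.9343  0.597   1.8005  0.68    0.6973 -2.85  ] 0.0709
90.0 [-0.8837  0.4764  1.7616  0.3967  0.7658 -2.85  ] 0.1793 [-0.8324  0.5771  1.75    0.4171  0.6716 -2.85  ] 0.1878
112.5 [-0.7281  0.511   2.0721 -0.5732  0.     -2.2472] 0.4756 [-0.6933  0.6099  2.0159 -0.6332  0.     -2.1646] 0.4381
135.0 [-1.0353  0.5058  1.8607  0.7544  0.7701  2.0888] 0.0 [-0.9788  0.611   1.8565  0.8496  0.6729  2.0185] 0.0
157.5 [-1.0353  0.5058  1.8607  0.7544  0.7701  1.6961] 0.0 [-0.9788  0.611   1.8565  0.8496  0.6729  1.6258] 0.0
```

```bash
cat > plan.py <<'E'
from kin import *
from scipy.spatial.transform import Slerp
E
python3 - <<'E'
from plan import *
p0=np.array([.5532,.183,.1674]);s=manip.sense();R0=Ro.from_quat(data()[-3][2]).as_matrix();print(R0)
p1,R1=target(.10,np.radians(-90))
print(p1,row(p0,R0,p1,R1))
q=data()[-2][0]
for f in np.linspace(0,1,11):
    R=R0@Ro.from_rotvec(f*Ro.from_matrix(R0.T@R1).as_rotvec()).as_matrix();p=p0+(p1-p0)*f
    q2,e=ik(p,R,q);print(round(f,2),p,q2,q2-q if f else 0,round(e,4),R[:,0]*.031+p);q=q2
E
```

```text
[[ 0.0131  0.9882  0.1526]
 [ 0.0018  0.1526 -0.9883]
 [-0.9999  0.0132  0.0002]]
[ 0.464  -0.3222  0.2015] [-1.446 -6.592 19.426 16.504  4.722  4.26 ]
0.0 [0.5532 0.183  0.1674] [ 0.1277  0.5468  1.6128  0.0001  0.9688 -0.0255] 0 0.0 [0.5536 0.1831 0.1364]
0.1 [0.5443 0.1325 0.1708] [ 0.015   0.5018  1.6986  0.0578  0.8946 -0.0295] [-0.1127 -0.045   0.0858  0.0577 -0.0743 -0.004 ] 0.0 [0.5457 0.1339 0.1399]
0.2 [0.5354 0.082  0.1742] [-0.1065  0.4637  1.7716  0.1261  0.8332 -0.0533] [-0.1215 -0.0381  0.073   0.0682 -0.0614 -0.0238] 0.0 [0.538  0.0846 0.1434]
0.3 [0.5264 0.0315 0.1776] [-0.2354  0.4332  1.831   0.2045  0.787  -0.0943] [-0.1289 -0.0304  0.0594  0.0785 -0.0462 -0.041 ] 0.0 [0.5305 0.0351 0.1471]
0.4 [ 0.5175 -0.0191  0.181 ] [-0.3691  0.4111  1.8761  0.2903  0.7576 -0.1466] [-0.1337 -0.0222  0.0451  0.0857 -0.0293 -0.0523] 0.0 [ 0.5231 -0.0147  0.1509]
0.5 [ 0.5086 -0.0696  0.1844] [-0.5041  0.3976  1.9065  0.378   0.7453 -0.201 ] [-0.135  -0.0135  0.0304  0.0877 -0.0123 -0.0544] 0.0 [ 0.5157 -0.0646  0.1547]
0.6 [ 0.4997 -0.1201  0.1879] [-0.6362  0.3927  1.9222  0.4617  0.7482 -0.2473] [-0.1321 -0.0049  0.0157  0.0837  0.0029 -0.0463] 0.0 [ 0.5084 -0.1149  0.1586]
0.7 [ 0.4907 -0.1706  0.1913] [-0.7615  0.3959  1.9237  0.537   0.7628 -0.277 ] [-0.1253  0.0033  0.0016  0.0753  0.0147 -0.0297] 0.0 [ 0.5011 -0.1654  0.1625]
0.8 [ 0.4818 -0.2211  0.1947] [-0.8768  0.4064  1.9121  0.6022  0.7851 -0.2851] [-0.1154  0.0105 -0.0116  0.0652  0.0223 -0.0081] 0.0 [ 0.4938 -0.2161  0.1665]
0.9 [ 0.4729 -0.2716  0.1981] [-0.9803  0.4229  1.8888  0.6578  0.8111 -0.2698] [-0.1034  0.0165 -0.0233  0.0555  0.026   0.0152] 0.0 [ 0.4864 -0.2671  0.1706]
1.0 [ 0.464  -0.3222  0.2015] [-1.071   0.4441  1.8553  0.7051  0.8373 -0.2319] [-0.0907  0.0212 -0.0335  0.0473  0.0262  0.0379] 0.0 [ 0.4789 -0.3184  0.1746]
```

Call:
carry_out(
  commands=[
    [[-0.09,-0.4,1.17,0.99,0.28,0.26,30],[-0.2,-0.92,2.72,2.31,0.66,0.6,30],[-0.32,-1.45,4.27,3.63,1.04,0.94,30],[-0.43,-1.98,5.83,4.95,1.42,1.28,30],[-0.55,-2.5,7.38,6.27,1.79,1.62,30]],
  ],
  force=80,
)

```text
t: 5.45
tcp_pos: [0.5186, -0.01, 0.1811]
tool_rot: [0.659, 0.398, -0.513, 0.379]
force: [0.8, -0.5, -2.7]
finger_gap: 0.459
```

```bash
cat >> plan.py <<'E'
def cmd(p,R,r):
    r=np.array(r,float);return p+R@r[:3]*.025, R@Ro.from_rotvec(np.radians(r[3:6]*5)).as_matrix()
E
python3 - <<'E'
from plan import *
p0=np.array([.5532,.183,.1674]);R0=Ro.from_quat(data()[-3][2]).as_matrix()
p,R=cmd(p0,R0,[-0.55,-2.5,7.38,6.27,1.79,1.62])
s,Rm=S();print(p,row(s["tcp_pos"],Rm,p,R))
p1,R1=target(.10,np.radians(-90));print(row(p,R,p1,R1))
E
```

```text
t 5.45 q [-0.3419  0.4157  1.8602  0.2591  0.7792 -0.1185] p [ 0.5186 -0.01    0.1811] F [ 0.8335 -0.5282 -2.6557] M [-0.163   0.1028 -0.0157] gap 0.4593662919497329
[ 0.5194 -0.0089  0.1804] [ 0.038  0.01  -0.048 -0.069  0.074  0.131]
[-2.916  2.974 12.054 10.235  2.93   2.638]
```

Call:
carry_out(
  commands=[
    [[-0.41,0.42,1.69,1.43,0.41,0.37,30],[-0.82,0.83,3.38,2.87,0.82,0.74,30],[-1.22,1.25,5.06,4.3,1.23,1.11,30],[-1.63,1.67,6.75,5.73,1.64,1.48,30],[-2.04,2.08,8.44,7.16,2.05,1.85,30]],
  ],
  force=80,
)

```text
t: 5.95
tcp_pos: [0.4798, -0.2297, 0.1968]
tool_rot: [0.815, 0.199, -0.519, 0.161]
force: [-0.3, -0.2, -3.5]
finger_gap: 0.459
```

Run:
```python
from plan import *
p0=np.array([.5532,.183,.1674]);R0=Ro.from_quat(data()[-4][2]).as_matrix()
p,R=cmd(p0,R0,[-0.55,-2.5,7.38,6.27,1.79,1.62])
p,R=cmd(p,R,[-2.04, 2.08, 8.44, 7.16, 2.05, 1.85])
s,Rm=S();print(p,row(s["tcp_pos"],Rm,p,R))
p1,R1=target(.10,np.radians(-90));print(row(p,R,p1,R1),row(s["tcp_pos"],Rm,p1,R1))
```

```text
t 5.95 q [-0.8904  0.4052  1.9018  0.5868  0.797  -0.2553] p [ 0.4798 -0.2297  0.1968] F [-0.268  -0.2318 -3.4834] M [-0.2228  0.3161 -0.0409] gap 0.4586177754434127
[ 0.4805 -0.2282  0.1951] [ 0.082 -0.041 -0.022 -0.08   0.14   0.044]
[-1.093  2.942  2.185  3.075  0.878  0.789] [-0.995  2.912  2.156  2.999  1.025  0.81 ]
```

Call:
carry_out(
  commands=[
    [[-0.4,1.1,0.8,1.15,0.33,0.3,30],[-0.76,2.06,1.53,2.15,0.61,0.55,30],[-1,2.65,1.97,2.77,0.79,0.71,30],[-1.09,2.94,2.18,3.07,0.88,0.79,30],[-1.09,2.94,2.18,3.07,0.88,0.79,30]],
  ],
  force=80,
)

```text
t: 6.45
tcp_pos: [0.464, -0.3226, 0.2033]
tool_rot: [0.855, 0.107, -0.504, 0.062]
force: [-0.6, 0.5, -3.0]
finger_gap: 0.459
```

Call:
carry_out(
  commands=[
    [[0,0,0,0,0,0,30],[0,0,0,0,0,0,30],[0,0,0,0,0,0,30],[0,0,0,0,0,0,30],[0,0,0,0,0,0,30]],
  ],
  force=80,
)

```text
t: 6.95
tcp_pos: [0.4648, -0.3213, 0.2037]
tool_rot: [0.855, 0.108, -0.504, 0.063]
force: [0.4, -0.2, -3.0]
finger_gap: 0.462
```

Run:
```python
from plan import *
s,Rm=S();print(Rm)
p1,R1=target(.10,np.radians(-90));print(row(s["tcp_pos"],Rm,p1,R1))
for n_ in("wrist","scene","top"):
    d=manip.snapshot(n_);cv2.imwrite(f"pics/{n_}6.png",d["image"][:,:,::-1]);np.savez(f"pics/{n_}6.npz",**d)
    c=cam(d);print(n_,[np.round(proj(c,NOSE+n*a),1) for a in(0,-.026)],"rim",np.round(proj(c,s["tcp_pos"]+Rm[:,0]*.0314),1))
S()
```

```text
t 6.95 q [-1.0637  0.4392  1.848   0.6806  0.8418 -0.2037] p [ 0.4648 -0.3213  0.2037] F [ 0.3896 -0.176  -3.002 ] M [-0.0906  0.4351  0.0136] gap 0.4615609027045195
[[ 0.4694  0.2484 -0.8473]
 [ 0.1215 -0.9687 -0.2166]
 [-0.8746 -0.0013 -0.4849]]
[0.056 0.024 0.076 0.003 0.158 0.019]
wrist [array([281.2, 207.6]), array([281.3, 198.3])] rim [279.8 243.3]
scene [array([237.5, 144.2]), array([234.5, 152.8])] rim [245.8 120.2]
top [array([439.5, 217.9]), array([434.2, 213.1])] rim [455.  231.7]
t 7.1 q [-1.0643  0.4393  1.8478  0.6806  0.8418 -0.2037] p [ 0.4647 -0.3217  0.2036] F [-0.2686 -0.1054 -2.9164] M [-0.1259  0.4581 -0.005 ] gap 0.4593225750281264
```

View pics/wrist6.png

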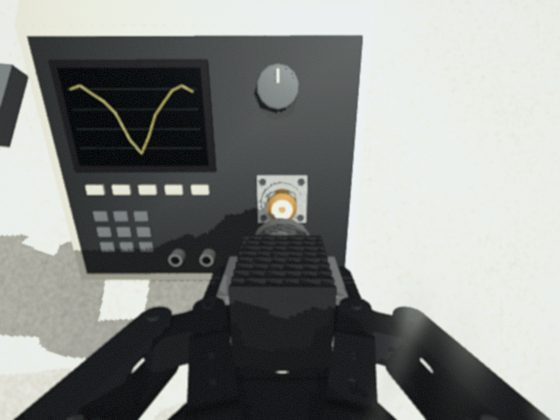

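View pics/scene6.png

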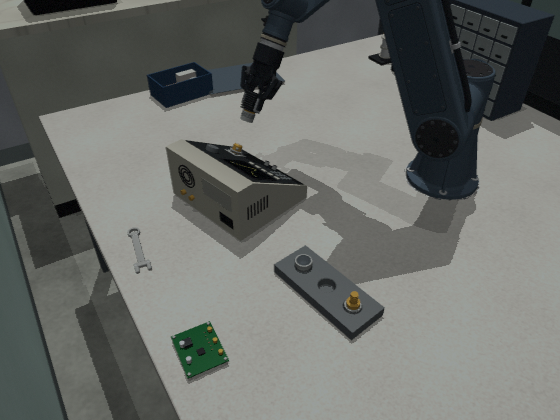

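View pics/top6.png

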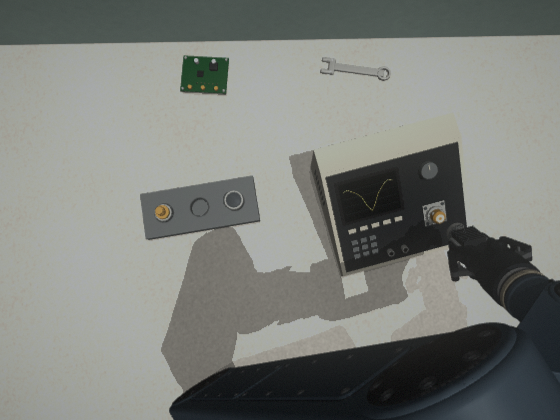

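The wrist view shows the port's nose at about (282,209), 2 px from where I predicted, with the coupler's edge just visible below it at about (283,228). I'll zoom in for a relative measurement.

Run:
```python
from h import *
i=cv2.imread("pics/wrist6.png")
a=np.clip(i[165:265,225:345].astype(float)*1.3,0,255).astype(np.uint8)
cv2.imwrite("pics/w6a.png",cv2.resize(a,None,fx=6,fy=6,interpolation=cv2.INTER_CUBIC))
a=np.clip(i[215:385,200:370].astype(float)*4,0,255).astype(np.uint8)
cv2.imwrite("pics/w6b.png",cv2.resize(a,None,fx=3.5,fy=3.5,interpolation=cv2.INTER_CUBIC))
```

```text
(no output)
```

View pics/w6a.png

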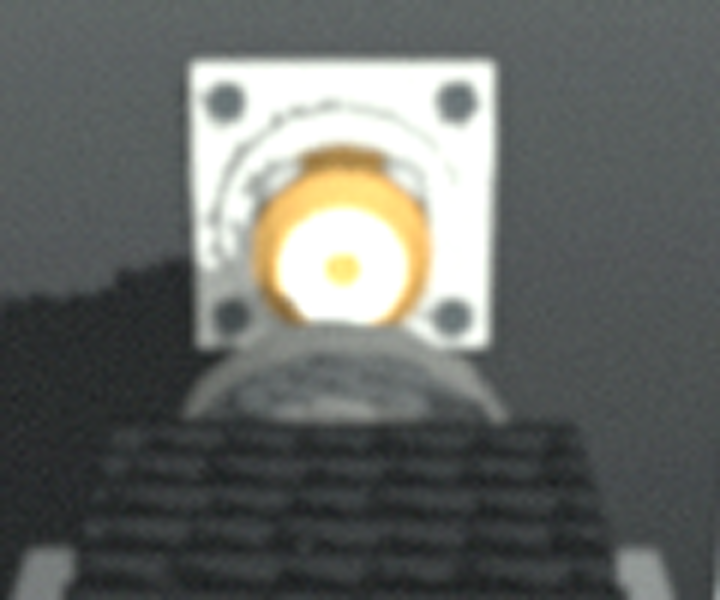

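View pics/w6b.png

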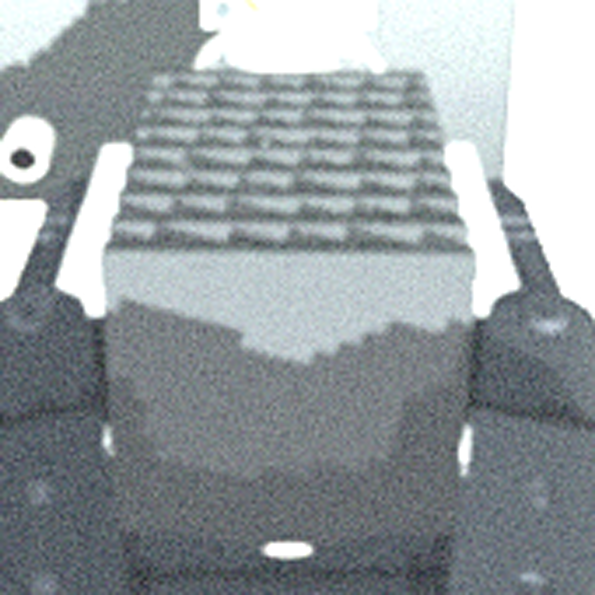

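Run:
```python
from h import *
ims=[]
for f in("w4","wrist5","wrist6"):
    g=cv2.imread(f"pics/{f}.png").astype(float).mean(2)
    ims.append(np.clip(cv2.resize(g[210:300,225:345],None,fx=2.2,fy=6)*4,0,255))
    print(f,[ (r,int(x)) for r,x in zip(range(226,242),g[226:242,270:295].mean(1))],[ (r,int(x)) for r,x in zip(range(278,296),g[278:296,270:295].mean(1))])
cv2.imwrite("pics/cmp.png",np.hstack(ims).astype(np.uint8))
```

```text
w4 [(226, 50), (227, 50), (228, 49), (229, 49), (230, 50), (231, 54), (232, 62), (233, 66), (234, 59), (235, 40), (236, 24), (237, 22), (238, 24), (239, 22), (240, 19), (241, 21)] [(278, 19), (279, 23), (280, 25), (281, 24), (282, 23), (283, 22), (284, 19), (285, 16), (286, 18), (287, 22), (288, 23), (289, 24), (290, 25), (291, 25), (292, 24), (293, 24), (294, 24), (295, 24)]
wrist5 [(226, 38), (227, 37), (228, 38), (229, 37), (230, 37), (231, 41), (232, 47), (233, 51), (234, 44), (235, 29), (236, 17), (237, 15), (238, 17), (239, 14), (240, 11), (241, 15)] [(278, 13), (279, 15), (280, 16), (281, 17), (282, 17), (283, 14), (284, 13), (285, 12), (286, 12), (287, 15), (288, 16), (289, 16), (290, 17), (291, 16), (292, 17), (293, 17), (294, 17), (295, 17)]
wrist6 [(226, 83), (227, 81), (228, 79), (229, 81), (230, 84), (231, 87), (232, 95), (233, 98), (234, 87), (235, 64), (236, 43), (237, 43), (238, 41), (239, 35), (240, 33), (241, 40)] [(278, 36), (279, 44), (280, 46), (281, 43), (282, 38), (283, 32), (284, 27), (285, 27), (286, 34), (287, 43), (288, 49), (289, 50), (290, 49), (291, 49), (292, 50), (293, 49), (294, 49), (295, 49)]
```

View pics/cmp.png

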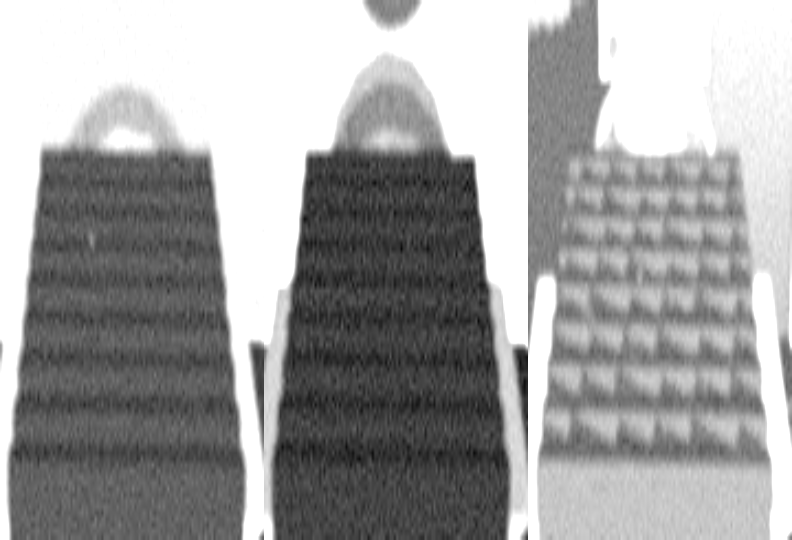

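Run:
```python
from plan import *
d=np.load("pics/wrist6.npz");W=cam(d)
q,p,o=data()[-2];p=np.array(p);R=Ro.from_quat(o).as_matrix()
print("cam in tool",R.T@(W["c"]-p));print(W["R"]@R)
nt=R.T@(NOSE-p);print("nose est in tool mm",nt*1e3)
w=R.T@ray(W,281.75,209.1);c=R.T@(W["c"]-p)
for dx in(-.003,0,.003):
    k=(nt[0]+dx-c[0])/w[0];print("wrist nose in tool",(c+k*w)*1e3)
w=R.T@ray(W,(345.5)/6-.5+225,218.4);k=(.0314-c[0])/w[0];print("rim edge(-z) ->axis z",(c+k*w)[2]*1e3+18.5,(c+k*w)[1]*1e3)
z=lambda u,v:((u+.5)/6-.5+225,(v+.5)/6-.5+165)
F=[(190,60),(497,60),(492,350),(200,350)]
G=np.array([onpl(W,*z(*f),NOSE-n*.026,n) for f in F]);g=G.mean(0);print("flange c in tool",R.T@(g-p)*1e3,[np.linalg.norm(G[i]-G[(i+1)%4]) for i in range(4)])
print("expected",R.T@(NOSE-n*.026-p)*1e3)
e=G[1]-G[0]+G[2]-G[3];print("py angle err",np.degrees(np.arctan2(e@px,-(e@py))), "n in tool",R.T@n)
```

```text
cam in tool [-0.1431  0.0009 -0.0833]
[[ 0.0001  1.      0.0007]
 [-0.3234 -0.0007  0.9463]
 [ 0.9463 -0.0003  0.3234]]
nose est in tool mm [102.8973   0.3856   0.3027]
wrist nose in tool [99.8973  0.8559  0.6174]
wrist nose in tool [102.8973   0.8556   1.6534]
wrist nose in tool [105.8973   0.8553   2.6895]
rim edge(-z) ->axis z 1.4821238431451214 1.0627572645803653
flange c in tool [128.9096   1.1344   1.0828] [np.float64(0.04642957805887086), np.float64(0.047391698655748014), np.float64(0.04670544988116908), np.float64(0.04740022565475495)]
expected [128.8948   0.418   -0.0555]
py angle err -0.028019243843461036 n in tool [-0.9999 -0.0012  0.0138]
```

In the wrist view the nose and the coupler's axis agree to about 0.2 mm, and the absolute estimate agrees to about 0.6 mm. The flange edges confirm the yaw. I'll correct the 0.8° tilt and advance until the rim is about 6 mm short of the nose.

Call:
carry_out(
  commands=[
    [[0.5,0,0.05,0,0.08,0.01,30],[1.2,0,0.045,0,0.16,0.02,30],[1.9,-0.01,0.04,0,0.16,0.02,30],[2.4,-0.01,0.03,0,0.16,0.02,30],[2.6,-0.01,0.03,0,0.16,0.02,30]],
  ],
  force=80,
)

```text
t: 7.6
tcp_pos: [0.4945, -0.3131, 0.1446]
tool_rot: [0.858, 0.108, -0.498, 0.062]
force: [-0.4, -0.3, -2.9]
finger_gap: 0.459
```

Call:
carry_out(
  commands=[
    [[0,0,0,0,0,0,30],[0,0,0,0,0,0,30],[0,0,0,0,0,0,30],[0,0,0,0,0,0,30],[0,0,0,0,0,0,30]],
  ],
  force=100,
)

```text
t: 8.1
tcp_pos: [0.4944, -0.3142, 0.1469]
tool_rot: [0.859, 0.107, -0.497, 0.063]
force: [-0.3, 0.5, -3.0]
finger_gap: 0.457
```

Run:
```python
from plan import *
s,R=S();print("n in tool",R.T@n,"nose in tool mm",R.T@(NOSE-s["tcp_pos"])*1e3)
ims=[]
for n_ in("wrist","scene","top"):
    d=manip.snapshot(n_);cv2.imwrite(f"pics/{n_}7.png",d["image"][:,:,::-1]);np.savez(f"pics/{n_}7.npz",**d)
    c=cam(d);u,v=map(int,proj(c,NOSE));i=d["image"][:,:,::-1][v-40:v+40,u-45:u+45]
    if n_=="wrist":i=np.clip(i*1.3,0,255)
    ims.append(cv2.resize(i.astype(np.uint8),(260,231),interpolation=cv2.INTER_CUBIC))
cv2.imwrite("pics/c7.png",np.hstack(ims))
S()
```

```text
t 8.1 q [-1.0097  0.5559  1.8637  0.8015  0.7187 -0.3046] p [ 0.4944 -0.3142  0.1469] F [-0.3459  0.4898 -2.989 ] M [-0.1272  0.5352 -0.0629] gap 0.45700163070541727
n in tool [-1.      0.0016 -0.0005] nose in tool mm [38.4213  0.0919  0.1482]
t 8.25 q [-1.0095  0.5562  1.8638  0.8015  0.7186 -0.3046] p [ 0.4944 -0.3141  0.1467] F [ 0.0784 -0.5903 -2.8288] M [-0.1684  0.4624  0.0313] gap 0.4561097931742643
```

View pics/c7.png

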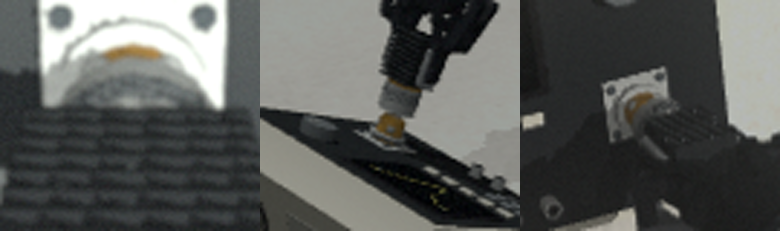

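All three views show the coupler coaxial just above the nose, about 7 mm short of it. Entering slowly until the rim is near the balls.

Call:
carry_out(
  commands=[
    [[0.1,0,0,0,0,0,30],[0.22,0,0,0,0,0,30],[0.34,0,0,0,0,0,30],[0.46,0,0,0,0,0,30],[0.56,0,0,0,0,0,30]],
  ],
  force=100,
)

```text
t: 8.75
tcp_pos: [0.5011, -0.312, 0.1341]
tool_rot: [0.858, 0.108, -0.498, 0.062]
force: [-9.3, -0.2, 10.4]
finger_gap: 0.454
```

```bash
cat > chk.py <<'E'
from plan import *
s,R=S();f=s["force"]-np.array([-.1,-.1,-2.95]);print("n in tool",R.T@n,"nose in tool",R.T@(NOSE-s["tcp_pos"])*1e3,"s(rim)=",30+31.4-(R.T@(NOSE-s["tcp_pos"]))[0]*1e3-0,"Ftool",R.T@f)
E
sed -i 's/30+31.4-(R.T@(NOSE-s\["tcp_pos"\]))\[0\]\*1e3-0/30-31.4+(R.T@(NOSE-s["tcp_pos"]))[0]*1e3/' chk.py; python3 chk.py
```

```text
t 8.75 q [-0.9956  0.5826  1.8625  0.8252  0.6958 -0.3225] p [ 0.5011 -0.312   0.1341] F [-9.29   -0.2373 10.4474] M [0.1703 0.8445 0.2173] gap 0.45434169907239924
n in tool [-1.      0.0001 -0.0001] nose in tool [23.7884  0.6402 -0.128 ] s(rim)= 22.38841877291076 Ftool [-16.068   -2.1392   1.0987]
```

Call:
carry_out(
  commands=[
    [[0,0,0,0,0,0,30],[0,0,0,0,0,0,30],[0,0,0,0,0,0,30],[0,0,0,0,0,0,30],[0,0,0,0,0,0,30]],
  ],
  force=120,
)

```text
t: 9.25
tcp_pos: [0.501, -0.3121, 0.1344]
tool_rot: [0.858, 0.108, -0.498, 0.062]
force: [-3.6, 1.1, 1.7]
finger_gap: 0.454
```

```bash
python3 chk.py
python3 - <<'E'
from plan import *
ims=[]
for n_ in("wrist","scene","top"):
    d=manip.snapshot(n_);cv2.imwrite(f"pics/{n_}8.png",d["image"][:,:,::-1]);np.savez(f"pics/{n_}8.npz",**d)
    c=cam(d);u,v=map(int,proj(c,NOSE));i=d["image"][:,:,::-1][v-40:v+40,u-45:u+45]
    if n_=="wrist":i=np.clip(i*1.3,0,255)
    ims.append(cv2.resize(i.astype(np.uint8),(260,231),interpolation=cv2.INTER_CUBIC))
cv2.imwrite("pics/c8.png",np.hstack(ims))
E
```

```text
t 9.25 q [-0.9959  0.582   1.8627  0.825   0.6959 -0.3222] p [ 0.501  -0.3121  0.1344] F [-3.57    1.0888  1.714 ] M [0.0519 0.8119 0.1712] gap 0.4538861532685534
n in tool [-1.      0.0004 -0.0002] nose in tool [24.0881  0.591  -0.0933] s(rim)= 22.688095298746653 Ftool [-5.5728 -2.0079  0.345 ]
```

View pics/c8.png

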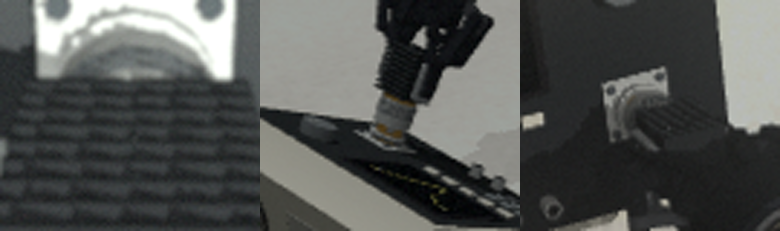

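The coupler is over the barrel and the rim meets the balls near 22 mm above the panel, with about 5 N axial and 2 N sideways. I'll relieve it sideways by 0.5 mm and press on.

Call:
carry_out(
  commands=[
    [[0.06,-0.02,0,0,0,0,30],[0.13,-0.02,0,0,0,0,30],[0.2,-0.02,0,0,0,0,30],[0.27,-0.02,0,0,0,0,30],[0.34,-0.02,0,0,0,0,30]],
  ],
  force=120,
)

```text
t: 9.9
tcp_pos: [0.5053, -0.3108, 0.1262]
tool_rot: [0.858, 0.107, -0.498, 0.062]
force: [-2.5, -0.3, -0.5]
finger_gap: 0.454
```

```bash
python3 chk.py
```

```text
t 9.9 q [-0.9867  0.5989  1.8618  0.8414  0.6804 -0.334 ] p [ 0.5053 -0.3108  0.1262] F [-2.5184 -0.3161 -0.5395] M [-0.1813  0.6304 -0.0427] gap 0.4541827018188924
n in tool [-1.      0.0007  0.0002] nose in tool [14.7133  0.7858 -0.2256] s(rim)= 13.313278003413593 Ftool [-3.2829 -0.3856  0.8831]
```

Call:
carry_out(
  commands=[
    [[0.05,0,0,0,0,0,30],[0.1,0,0,0,0,0,30],[0.15,0,0,0,0,0,30],[0.2,0,0,0,0,0,30],[0.24,0,0,0,0,0,30]],
  ],
  force=120,
)

```text
t: 10.4
tcp_pos: [0.5077, -0.3102, 0.1224]
tool_rot: [0.859, 0.107, -0.497, 0.063]
force: [-12.7, -1.0, 14.0]
finger_gap: 0.453
```

```bash
python3 chk.py
```

```text
t 10.4 q [-0.9823  0.6071  1.8611  0.8508  0.673  -0.3418] p [ 0.5077 -0.3102  0.1224] F [-12.7413  -1.0019  13.9648] M [0.1878 1.0711 0.2519] gap 0.45252530134488445
n in tool [-1.      0.0013 -0.0004] nose in tool [10.2214  0.7382 -0.0184] s(rim)= 8.821359987890386 Ftool [-20.8797  -2.227    2.4094]
```

Call:
carry_out(
  commands=[
    [[0,0,0,0,0,0,30],[0,0,0,0,0,0,30],[0,0,0,0,0,0,30],[0,0,0,0,0,0,30],[0,0,0,0,0,0,30]],
  ],
  force=120,
)

```text
t: 10.9
tcp_pos: [0.5076, -0.3102, 0.1224]
tool_rot: [0.859, 0.107, -0.497, 0.063]
force: [-8.7, -1.8, 5.4]
finger_gap: 0.454
```

```bash
python3 chk.py
python3 - <<'E'
from plan import *
ims=[]
for n_ in("wrist","scene","top"):
    d=manip.snapshot(n_);cv2.imwrite(f"pics/{n_}9.png",d["image"][:,:,::-1]);np.savez(f"pics/{n_}9.npz",**d)
    c=cam(d);u,v=map(int,proj(c,NOSE));i=d["image"][:,:,::-1][v-40:v+40,u-45:u+45]
    if n_=="wrist":i=np.clip(i*1.3,0,255)
    ims.append(cv2.resize(i.astype(np.uint8),(260,231),interpolation=cv2.INTER_CUBIC))
cv2.imwrite("pics/c9.png",np.hstack(ims))
ims=[]
for f in("wrist6","wrist9"):
    g=cv2.imread(f"pics/{f}.png").astype(float).mean(2)
    ims.append(np.clip(cv2.resize(g[210:300,225:345],None,fx=3,fy=6)*(4 if f=="wrist6" else 3),0,255))
    print(f,[ (r,int(x)) for r,x in zip(range(228,242),g[228:242,270:295].mean(1))],[ (r,int(x)) for r,x in zip(range(278,292),g[278:292,270:295].mean(1))])
cv2.imwrite("pics/cmp9.png",np.hstack(ims).astype(np.uint8))
E
```

```text
t 10.9 q [-0.9824  0.6069  1.8613  0.8507  0.673  -0.3418] p [ 0.5076 -0.3102  0.1224] F [-8.6648 -1.7905  5.4443] M [0.0001 0.8582 0.1556] gap 0.4544640062902328
n in tool [-1.      0.0014 -0.0004] nose in tool [10.3163  0.7514 -0.0575] s(rim)= 8.916274787146053 Ftool [-11.6179  -0.4642   3.389 ]
wrist6 [(228, 79), (229, 81), (230, 84), (231, 87), (232, 95), (233, 98), (234, 87), (235, 64), (236, 43), (237, 43), (238, 41), (239, 35), (240, 33), (241, 40)] [(278, 36), (279, 44), (280, 46), (281, 43), (282, 38), (283, 32), (284, 27), (285, 27), (286, 34), (287, 43), (288, 49), (289, 50), (290, 49), (291, 49)]
wrist9 [(228, 81), (229, 83), (230, 84), (231, 88), (232, 96), (233, 100), (234, 89), (235, 65), (236, 45), (237, 44), (238, 44), (239, 37), (240, 34), (241, 41)] [(278, 38), (279, 44), (280, 45), (281, 42), (282, 37), (283, 32), (284, 27), (285, 28), (286, 35), (287, 44), (288, 49), (289, 50), (290, 48), (291, 48)]
```

View pics/c9.png

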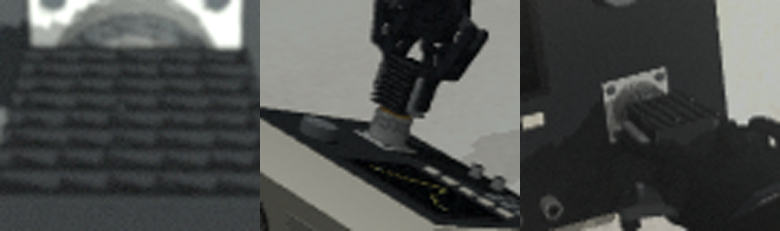

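View pics/cmp9.png

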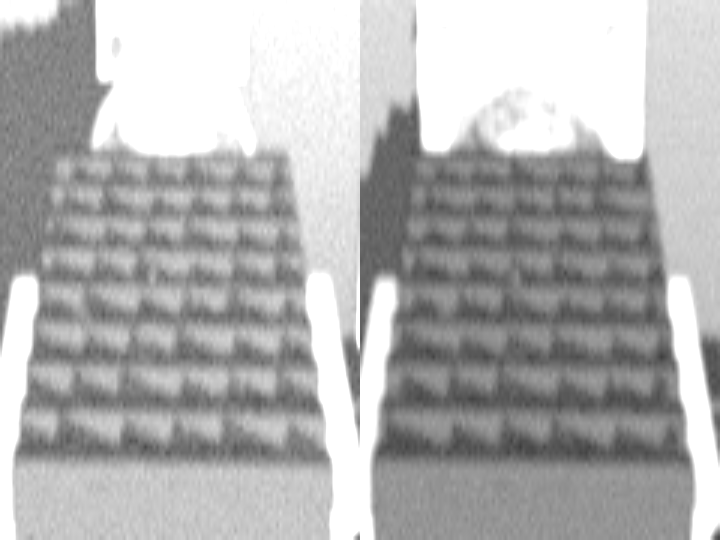

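There is no slip in the grip, and it is past the balls and on the ring. The settled axial force is about 12 N, so I'll press further to confirm the hard stop, easing +z slightly.

Call:
carry_out(
  commands=[
    [[0.02,0,0.01,0,0,0,30],[0.05,0,0.02,0,0,0,30],[0.08,0,0.02,0,0,0,30],[0.1,0,0.02,0,0,0,30],[0.1,0,0.02,0,0,0,30]],
  ],
  force=120,
)

```text
t: 11.55
tcp_pos: [0.5077, -0.3102, 0.1222]
tool_rot: [0.859, 0.107, -0.497, 0.063]
force: [-19.9, -0.8, 24.0]
finger_gap: 0.454
```

```bash
python3 chk.py
```

```text
t 11.55 q [-0.9826  0.6073  1.8624  0.8547  0.6717 -0.3468] p [ 0.5077 -0.3102  0.1222] F [-19.8931  -0.8292  23.9506] M [0.5808 1.2591 0.4229] gap 0.45411702673738996
n in tool [-1.      0.0022 -0.0018] nose in tool [10.0973  0.7627 -0.0255] s(rim)= 8.697308832925987 Ftool [-32.9789  -4.1193   3.3711]
```

Call:
carry_out(
  commands=[
    [[0,0,0,0,0,0,30],[0,0,0,0,0,0,30],[0,0,0,0,0,0,30],[0,0,0,0,0,0,30],[0,0,0,0,0,0,30]],
  ],
  force=120,
)

```text
t: 12.05
tcp_pos: [0.5077, -0.3102, 0.1222]
tool_rot: [0.859, 0.107, -0.497, 0.063]
force: [-19.2, -0.4, 23.7]
finger_gap: 0.453
```

```bash
python3 chk.py
```

```text
t 12.05 q [-0.9826  0.6073  1.8624  0.8547  0.6717 -0.3468] p [ 0.5077 -0.3102  0.1222] F [-19.236   -0.4189  23.6888] M [0.5185 1.2617 0.4238] gap 0.45325579720448506
n in tool [-1.      0.0023 -0.0018] nose in tool [10.1006  0.7428 -0.0168] s(rim)= 8.700630763414418 Ftool [-32.3849  -4.3531   2.8608]
```

The last 2.5 mm of command moved it only 0.2 mm, while the force rose from 12 to 32 N. That is a hard stop, so the ring is fully down. I'll ease slightly to a steady push of about 25 N and relieve the sideways load.

Call:
carry_out(
  commands=[
    [[-0.02,-0.02,0,0,0,0,30],[-0.03,-0.02,0.01,0,0,0,30],[-0.03,-0.02,0.01,0,0,0,30],[-0.03,-0.02,0.01,0,0,0,30],[-0.03,-0.02,0.01,0,0,0,30]],
  ],
  force=120,
)

```text
t: 12.55
tcp_pos: [0.5076, -0.3102, 0.1223]
tool_rot: [0.859, 0.107, -0.497, 0.063]
force: [-15.2, -0.8, 17.6]
finger_gap: 0.451
```

Call:
carry_out(
  commands=[
    [[0,0,0,0,0,0,30],[0,0,0,0,0,0,30],[0,0,0,0,0,0,30],[0,0,0,0,0,0,30],[0,0,0,0,0,0,30]],
  ],
  force=120,
)

```text
t: 13.05
tcp_pos: [0.5076, -0.3102, 0.1223]
tool_rot: [0.859, 0.107, -0.497, 0.063]
force: [-15.1, -0.7, 16.6]
finger_gap: 0.455
```

```bash
python3 chk.py
python3 - <<'E'
from plan import *
ims=[]
for n_ in("wrist","scene","top"):
    d=manip.snapshot(n_);cv2.imwrite(f"pics/{n_}10.png",d["image"][:,:,::-1])
    c=cam(d);u,v=map(int,proj(c,NOSE));i=d["image"][:,:,::-1][v-40:v+40,u-45:u+45]
    if n_=="wrist":
        i=np.clip(i*1.3,0,255);g=d["image"].astype(float).mean(2);print([(r,int(x)) for r,x in zip(range(230,240),g[230:240,270:295].mean(1))],[ (r,int(x)) for r,x in zip(range(280,290),g[280:290,270:295].mean(1))])
    ims.append(cv2.resize(i.astype(np.uint8),(260,231),interpolation=cv2.INTER_CUBIC))
cv2.imwrite("pics/c10.png",np.hstack(ims))
E
python3 chk.py
```

```text
t 13.05 q [-0.9827  0.6071  1.863   0.8555  0.671  -0.3474] p [ 0.5076 -0.3102  0.1223] F [-15.0681  -0.7214  16.5813] M [0.3352 0.9615 0.2802] gap 0.45526497167432334
n in tool [-1.      0.0029 -0.0019] nose in tool [10.1815  0.7724 -0.0687] s(rim)= 8.781540982373812 Ftool [-24.2467  -3.0328   2.9668]
[(230, 84), (231, 87), (232, 96), (233, 99), (234, 89), (235, 65), (236, 46), (237, 44), (238, 43), (239, 36)] [(280, 45), (281, 42), (282, 37), (283, 32), (284, 27), (285, 28), (286, 34), (287, 43), (288, 49), (289, 50)]
t 13.2 q [-0.9827  0.6072  1.863   0.8555  0.671  -0.3473] p [ 0.5076 -0.3102  0.1223] F [-15.1146  -0.6748  18.2639] M [0.378  0.9711 0.2842] gap 0.45822159498187554
n in tool [-1.      0.0028 -0.0019] nose in tool [10.151   0.7965 -0.0909] s(rim)= 8.751000173336928 Ftool [-25.7219  -3.0869   2.1573]
```

View pics/scene10.png

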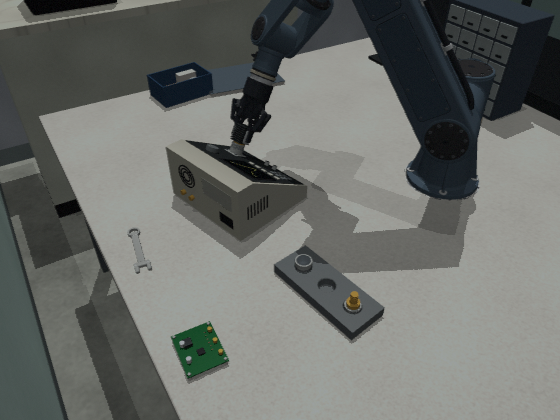

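View pics/c10.png

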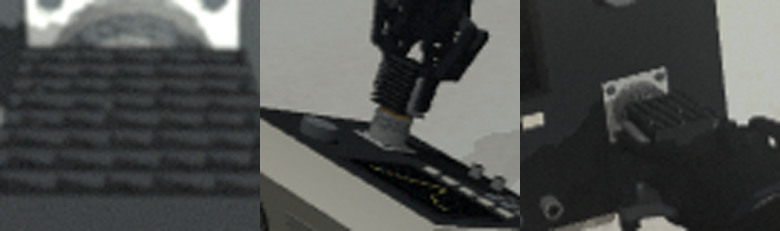

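It holds steady at about 25 N with no movement after easing, and no slip in the grip. The adapter at (353,300) and the short at (303,262) still stand in their wells. Handing in.

```bash
python3 -c "
from station import manip
print(manip.sign_off())"
```

```text
the job is handed in; nothing more can be done
None
```

I took the load out of the middle well, pressed its coupler squarely over the port's latch balls, and pushed it down to a hard stop on the contact ring. I handed the job in at about 13 s, still gripping (set to 120 N) and pressing.

**What the last checks showed**
- **Push:** steady at about 25 N along the axis. The ring's spring needs 12 N at full travel.
- **Hard stop:** the last 2.5 mm of commanded push moved the load only 0.2 mm while the force rose from 12 to 32 N. Easing back to 25 N did not lift it.
- **Alignment:** the tool is within about 0.2° of square to the panel, with about 3–4 N of sideways force left.
- **Grip and surroundings:** the load did not slip in the gripper, and the adapter and the short still stand in their wells.

**One disagreement:** my position estimate puts the rim about 8.7 mm above the panel, not 7 mm. I took this as a measuring offset of about 1.7 mm, because the forces at the latch and ring fit it. I had no direct reading of the ring's travel to confirm it.

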